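# Load a glass scale under the comparator's stage clips

### The arm

A 6-joint arm with a two-finger parallel gripper is mounted at the origin on the work surface. World frame = base frame: x ahead of the robot, y to its left, z up, the work surface at z = 0. Lengths are in m, angles in rad, forces in N, time in s.
With the tool pointing down it reaches from about 0.325 to 0.9 m from the base axis. Payload 6.1 kg.
Tool frame: the origin (TCP) lies at the very end of the fingers, on their centre line; the grasp point (between the pads) lies 19 mm behind it (arm.tcp_to_grasp is the distance from the TCP to the grasp point, in m); z points along the fingers, y is the line along which they close (so a half turn about z gives the same grasp; the last joint's range is limited). The gripper opens to 87 mm and grips with 3 to 60 N. Pads are 19 mm wide; open, the fingers measure 117 mm over their backs; the gripper's body (75 mm by 190 mm) begins 51 mm behind the grasp point.
Start: joints at [1.182, 0.22, 1.526, -0, 1.395, -0.126], TCP at [0.162, 0.604, 0.194] pointing down, gripper open.
Joint ranges: [-2.98, 2.98], [-0.91, 2.08], [0.09, 2.57], [-1.24, 4.39], [0.2, 2.65], [-2.68, 2.68]. Speed limits (rad/s): [2.57, 2.57, 3.01, 3.14, 3.14, 3.14].

### API

Orientations are given as a rotation vector (axis times angle).
In Python, from rig import arm, vision, job gives the robot as it stands.
- The arm moves only by the tool step_arm, never from a script. Its argument "rows" is a list of rows, each a list of 4 numbers: the shift along the tool's x, y, z in units of 300 mm (1.0 is 300 mm), then the turn about the tool's z in units of pi rad (1.0 is pi rad). A call has 1 to 12 rows; each row is the pose to reach, as a shift and turn from the pose commanded when the call began, along the tool's axes at that moment, turning the shorter way round; what a row does not reach only later rows make up. A row lasts 1/8 s, in which the tool goes at most 62.5 mm and 10.7 degrees, less where a joint would pass 70% of its speed; a pose out of reach is approached as far as the arm can. A call with a number of a shift or a turn outside -1 to 1 is refused whole. A call with a gripper value outside its range is refused whole. "fingers" is the closure, from -1 (fully open) to 1 (shut), set as the call begins (left out, the last holds). The fingers move at their own pace and stop on an object; the grip force is fixed at half the most. Time passes only in rows, so rows that repeat a pose let the fingers close. It gives the time, the measured TCP pose, the force, the opening and the grip force at its end, in the units of the state.
- arm.state(): the state, without advancing time (a new reading comes with each control period).
- vision.read_camera(name): name is "scene" or "top" or "wrist"; returns (picture, depth): 384x512x3 uint8, blue, green, red; 384x512 float32, m along the optical axis (not along the pixel's ray), 0 where there is no reading.
- vision.get_calibration(name): a dict with "intrinsics" (3x3 intrinsics, pixels), "k1" (the pictures are not rectified: a ray, as slopes to the right and down, at radius r is drawn at 1 + k1 r^2 times it, then the intrinsics apply), "world_from_camera" (4x4, takes a point from camera to world coordinates). Camera axes: x right, y down, z forward; pixel columns grow to the right and rows downward; lengths in m; the calibration is good to about 2 mm. A picture is of the moment at which its call begins: read the wrist's pose just before it. get_calibration takes no time and is no camera call; for the wrist camera it gives the pose at the moment of the call.
- job.sign_off(): hands the job in; it is judged then, once.
The state is a dict: "clock": time; "joints": joint angles; "joint_vel": joint speeds; "tau": joint torques, N m; "tool_pos": TCP position; "tcp_rot": TCP orientation; "wrist_force": force on the tool from outside, world axes, zero at the start; "moment": the same for the moment, N m; "opening": finger opening in m; "grasp_force": force on a finger pad.
Only numpy, scipy, OpenCV 4.12 (cv2) and the standard library are available. Lean on these libraries where they do the work, as an engineer would, in place of code of your own. Each camera call takes 0.05 s, during which the arm holds its last target. There are 200 camera calls.

### The job

Take the framed glass scale out of its open case and load it on the carriage of the length comparator: lay it flat on the two support pads, gently slide it lengthwise under the two spring clips so that they ride up over its end rail and snap down onto the glass, bring its long side against the two side pins, and press it firmly but gently home against the end pin so that you feel it stop. Let go and leave it held by the clips; never force the glass against the pins or down on the pads, and leave the other things on the bench where they are.

Things in the scene. Friction and masses are not known exactly. Their poses are not given: they have to be found in the camera images.
- scale_center (a point): centre (half-way up) of the framed glass scale, the only framed glass plate: 120 mm long (x), 50 mm wide (y), 8 mm high (z), about 180 g. Dark steel frame, square edges, rails 5 mm wide; the glass inside is 5 mm thick and flush with the frame's underside, so the frame's top stands 3 mm above the glass. Both ends are alike.
- scale: the same scale; origin in the middle of its underside. Its frame chips if it presses on any one locating pin with more than 25 N; it breaks if pressed or dropped on the carriage with more than 50 N.
- case: the scale's open wooden case, fixed; origin under its tray. Tray 176 (x) by 136 (y) mm, walls 17 mm high; the lid lies open beyond its +y side, 12 mm high. The scale lies along x on two blocks (24 mm in x, 60 in y, tops 20 mm above the origin) at x = -45 and +45 mm; between them the floor is 15 mm below the block tops, so fingers can reach down on both sides of the scale's middle.
- seat (a point): where the scale's centre must finally be on the comparator's carriage. z is up; +x points to the clips: the scale lies along x and slides in towards +x. In mm from here: support pad tops at z = -4; front pad x = 20 to 64, rear pad x = -77 to -45, both y = -39 to 39; between the pads the table lies 14 mm below their tops, so fingers have room there.
- carriage: the comparator's carriage, fixed, bearing pads, pins and clips; origin 62 mm below the seat, same axes. Its metal is smooth (friction about 0.2). Nothing on it stands higher than 20 mm above the pads; the microscope over the bed is more than 0.2 m from the seat towards +x.
- end_pin: steel dowel pin, 8 mm across, 10 mm high, upright on the front pad; origin on its axis at the pad's top, at x = 64, y = 0 mm from the seat. The scale's leading end touches it when home. Seating takes a press of 5 to 20 N on this pin, felt over and above the drag of the clips; lying near it is not enough.
- side_pin_front: dowel pin like the end pin, at x = 30, y = -29 mm from the seat: the scale's -y side touches it when home.
- side_pin_rear: dowel pin like the end pin, at x = -53, y = -29 mm from the seat: the scale's -y side touches it when home.
- clip_left (a joint): angle (rad) of the sprung leaf clip at y = +11 mm from the seat: 0 empty, about 0.1 riding on the frame's end rail, about 0.03 snapped down on the glass. 8 mm wide, hinged at x = 90; its rounded tip, 3.5 mm above the pad when empty, presses at x = 48; its toe slopes up from there to x = 34, 12 mm above the pad.
- clip_right (a joint): the same for the clip at y = -11 mm from the seat. Each clip presses down with a few newtons; while riding up, the two together push the scale back with 4 to 15 N, which drops once they are on the rail; they snap down some 6 mm before home, and from there the drag is 1 to 4 N.
- ring_gauge: steel ring gauge, 60 mm across, 18 mm high: a bystander, to be left where it is; origin at its underside
- blower: black rubber blower bulb, 54 mm across, 105 mm tall: a bystander, to be left where it is; origin at its underside
- gauge_block_a: steel gauge block, 35 x 60 x 9 mm: a bystander, to be left where it is; origin at its underside
- gauge_block_b: steel gauge block, 35 x 20 x 9 mm: a bystander, to be left where it is; origin at its underside
- plug_gauge: steel plug gauge lying down, 115 mm long: a bystander, to be left where it is; origin at its underside
- alcohol: amber bottle, 52 mm across, 120 mm tall: a bystander, to be left where it is; origin at its underside
- loupe: black loupe, 38 mm across, 42 mm high: a bystander, to be left where it is; origin at its underside
- brush: small brush lying down: a bystander, to be left where it is; origin at its underside
There are look-alikes about, which are no part of the job. Of the things that look like the scale, the middle-sized one is meant.

How it is judged:
By the outcome, as a careful person would: the job done as asked, in the order asked, and still so for the second after the job is handed in, with the robot touching nothing.
It also fails if it takes over 48 s, if anything falls off the work surface, if the arm or the gripper's body presses on something with over 40 N, if the wrist force passes 120 N, or if a joint passes its speed limit or range.

## Working session

There is one attempt and no reset: what is moved stays moved. The work goes in short steps, Python scripts to look and compute and a tool call to move; the robot and the scene stay as the last step left them, time stands still between calls to the robot, and variables do not carry over. Pictures are saved under pics/ and viewed, at most 10 in all, crops included, and the job is handed in when it is done.

Besides the shell and the picture viewer there is one more tool, called after ">>>" by a JSON object that holds its "fn" and its "kwargs", one argument or row to a line. step_arm: Moves the arm, as the interface text tells. Shifts and turns lie within -1 to 1; 1 stands for 300 mm of shift or pi rad of turn. Its arguments: {"type":"object","properties":{"rows":{"type":"array"},"fingers":{"type":"number"}},"required":["rows"]}

```bash
ls; mkdir -p pics
cat > h.py <<'E'
import numpy as np, cv2, pickle
from rig import arm, vision, job
def snap(name, tag):
    c=vision.get_calibration(name); p,d=vision.read_camera(name)
    cv2.imwrite(f'pics/{tag}.png',p); pickle.dump((c,p,d),open(f'{tag}.pkl','wb')); return c,p,d
def load(tag): return pickle.load(open(f'{tag}.pkl','rb'))
def ray(c,u,v):
    K=np.array(c['intrinsics']); dist=np.array([c['k1'],0,0,0],float)
    q=cv2.undistortPoints(np.array([[[u,v]]],float),K,dist)[0,0]
    T=np.array(c['world_from_camera']); return T[:3,3],T[:3,:3]@np.array([q[0],q[1],1])
def atz(c,u,v,z):
    o,r=ray(c,u,v); return o+r*(z-o[2])/r[2]
def dep(c,d,u,v):
    o,r=ray(c,u,v); return o+r*d[int(round(v)),int(round(u))]
def proj(c,P):
    T=np.linalg.inv(np.array(c['world_from_camera'])); P=np.atleast_2d(P); q=(T[:3,:3]@P.T).T+T[:3,3]
    q=q[:,:2]/q[:,2:]; q=q*(1+c['k1']*(q**2).sum(1,keepdims=True)); K=np.array(c['intrinsics'])
    return q@K[:2,:2].T+K[:2,2]
E
python3 - <<'E'
from h import *
np.set_printoptions(precision=4,suppress=True)
print(arm.state())
for n in ['top','scene']:
    c,p,d=snap(n,n+'0'); print(c)
p1=cv2.imread('pics/top0.png'); cv2.imwrite('pics/top0b.png',cv2.resize(p1,(800,600),interpolation=cv2.INTER_CUBIC))
E
```

```text
pics
{'clock': 0.0, 'joints': array([ 1.1819,  0.2212,  1.5276, -0.    ,  1.3947, -0.1261]), 'joint_vel': array([-0.0001, -0.001 ,  0.0011, -0.0006, -0.0009,  0.0011]), 'tau': array([ -0.0004, -49.4612, -38.7375,   0.0697,   0.0572,  -0.0002]), 'tool_pos': array([0.1621, 0.6029, 0.1927]), 'tcp_rot': array([-0.4115, -3.114 ,  0.0029]), 'wrist_force': array([0.2507, 0.4546, 0.2093]), 'moment': array([0.0078, 0.029 , 0.0302]), 'grasp_force': 0.0, 'opening': 0.08670985508264396}
{'intrinsics': array([[417.0464,   0.    , 257.4982],
       [  0.    , 417.0464, 192.493 ],
       [  0.    ,   0.    ,   1.    ]]), 'k1': -0.010676229713031015, 'world_from_camera': array([[ 0.0233, -0.9768,  0.2129,  0.2947],
       [-0.9997, -0.0227,  0.005 , -0.091 ],
       [-0.    , -0.213 , -0.9771,  1.3493],
       [ 0.    ,  0.    ,  0.    ,  1.    ]])}
{'intrinsics': array([[385.2549,   0.    , 251.3666],
       [  0.    , 385.2549, 186.9193],
       [  0.    ,   0.    ,   1.    ]]), 'k1': -0.013660850227279772, 'world_from_camera': array([[-0.6074,  0.5748, -0.5484,  1.1587],
       [ 0.7943,  0.4513, -0.4067,  0.3543],
       [ 0.0137, -0.6826, -0.7307,  0.9147],
       [ 0.    ,  0.    ,  0.    ,  1.    ]])}
```

View pics/top0b.png

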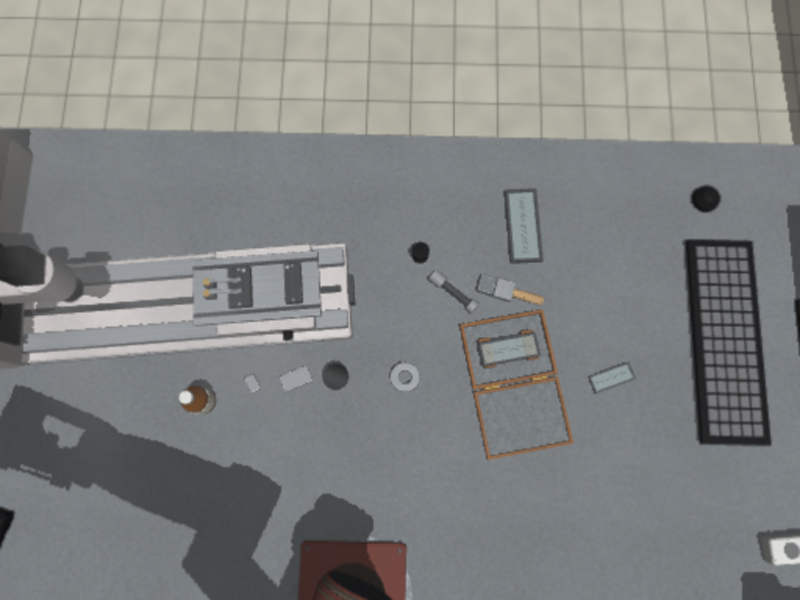

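View pics/scene0.png

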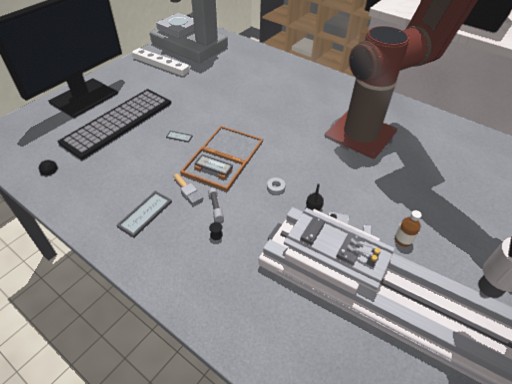

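Three framed plates appear in the 800x600 top view: a large one at (522,226), one in the case at (508,348) and a small one at (612,377). The one in the open case is the middle-sized one, which fits. The comparator carriage is at (258,288), with its clips towards image left. Next I'll enlarge both.

Run:
```python
from h import *
np.set_printoptions(precision=4,suppress=True)
c,p,d=load('top0')
a=p[190:300,285:410]; b=p[145:220,115:240]
A=cv2.resize(a,None,fx=3.2,fy=3.2,interpolation=cv2.INTER_CUBIC); B=cv2.resize(b,None,fx=3.2,fy=3.2,interpolation=cv2.INTER_CUBIC)
h=max(A.shape[0],B.shape[0]); B=cv2.copyMakeBorder(B,0,h-B.shape[0],0,0,cv2.BORDER_CONSTANT)
cv2.imwrite('pics/c1.png',np.hstack([A,B])[:600])
for u,v in [(522,226),(508,348),(612,377),(258,288),(240,285),(292,282),(268,285)]:
    print(u,v,dep(c,d,u*.64,v*.64))
s=arm.state(); w=vision.get_calibration('wrist'); print(w)
```

```text
522 226 [ 0.7576 -0.3385  0.0102]
508 348 [ 0.4892 -0.3027  0.0258]
612 377 [ 0.4371 -0.5207  0.0024]
258 288 [0.5805 0.195  0.1239]
240 285 [0.5828 0.2272 0.1358]
292 282 [0.5913 0.1279 0.1348]
268 285 [0.588  0.1771 0.119 ]
{'intrinsics': array([[335.781 ,   0.    , 248.2166],
       [  0.    , 335.781 , 189.0988],
       [  0.    ,   0.    ,   1.    ]]), 'k1': -0.04442478448859728, 'world_from_camera': array([[ 0.2593,  0.9344,  0.2442,  0.0945],
       [ 0.9658, -0.2504, -0.0676,  0.6215],
       [-0.0021,  0.2534, -0.9674,  0.383 ],
       [ 0.    ,  0.    ,  0.    ,  1.    ]])}
```

View pics/c1.png

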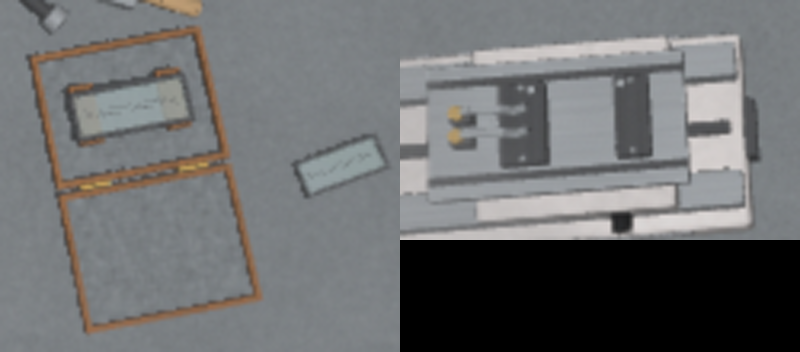

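The crop confirms it: the middle-sized plate lies in the case, at about (0.487, -0.303) m, and the seat is near (0.587, 0.187) m. I'll fly over the carriage first.

>>> {"fn": "step_arm", "kwargs": {
  "rows": [
    [-0.9,-0.6,-0.22,0.41],
    [-0.9,-0.6,-0.22,0.41],
    [-0.9,-0.6,-0.22,0.41],
    [-0.9,-0.6,-0.22,0.41],
    [-0.9,-0.6,-0.22,0.41],
    [-0.9,-0.6,-0.22,0.41],
    [-0.9,-0.6,-0.22,0.41]
  ]
}}

```text
clock: 0.98
tool_pos: [0.3777, 0.358, 0.2599]
tcp_rot: [2.209, 2.233, 0.0]
wrist_force: [-0.7, 1.2, 0.7]
opening: 0.0869
grasp_force: 0.0
```

>>> {"fn": "step_arm", "kwargs": {
  "rows": [
    [-0.84,0.69,0.03,0],
    [-0.84,0.69,0.03,0],
    [-0.84,0.69,0.03,0],
    [-0.84,0.69,0.03,0],
    [-0.84,0.69,0.03,0],
    [-0.84,0.69,0.03,0],
    [-0.84,0.69,0.03,0],
    [-0.84,0.69,0.03,0]
  ]
}}

```text
clock: 1.98
tool_pos: [0.5875, 0.1131, 0.2506]
tcp_rot: [-2.197, -2.244, 0.0]
wrist_force: [-0.2, -0.3, -0.3]
opening: 0.0869
grasp_force: 0.0
```

Run:
```python
from h import *
np.set_printoptions(precision=4,suppress=True)
s=arm.state(); print(s['tool_pos'],s['tcp_rot'],s['joint_vel'])
c,p,d=snap('wrist','w1'); print(c['world_from_camera'])
cv2.imwrite('pics/w1b.png',cv2.resize(p,(800,600),interpolation=cv2.INTER_CUBIC))
```

```text
[0.5875 0.1131 0.2506] [-2.1971 -2.2443  0.0001] [ 0.0137 -0.0096  0.0025 -0.0023 -0.002  -0.0037]
[[ 0.9998  0.0215  0.0039  0.5853]
 [ 0.0217 -0.9669 -0.2541  0.1825]
 [-0.0017  0.2541 -0.9672  0.4409]
 [ 0.      0.      0.      1.    ]]
```

View pics/w1b.png

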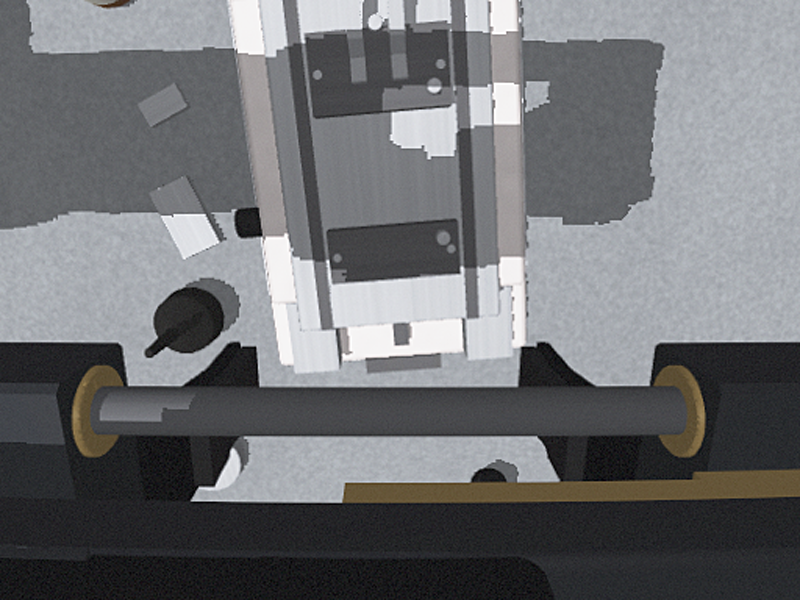

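Wrist view (800x600): rear pad around (395,250), front pad around (380,72), rear side pin about (444,238), front side pin about (434,86), end pin about (375,22). Enlarging that area.

Run:
```python
from h import *
np.set_printoptions(precision=4,suppress=True)
c,p,d=load('w1')
a=cv2.resize(p[0:192,185:305],None,fx=4,fy=4,interpolation=cv2.INTER_CUBIC)
# two halves side by side: front (rows 0-85) and rear (rows 130-190)
f=p[0:84,185:305]; r=p[134:188,185:305]
F=cv2.resize(f,None,fx=6.5,fy=4*1.0,interpolation=cv2.INTER_CUBIC) if 0 else cv2.resize(f,None,fx=4.2,fy=4.2,interpolation=cv2.INTER_CUBIC)
R=cv2.resize(r,None,fx=4.2,fy=4.2,interpolation=cv2.INTER_CUBIC)
im=np.vstack([F,R]); im=cv2.convertScaleAbs(im,alpha=1.3,beta=20); cv2.imwrite('pics/w1c.png',im); print(im.shape,F.shape)
for u,v in [(400,100),(330,95),(350,255),(400,240),(400,265)]:
    print(dep(c,d,u*.64,v*.64))
```

```text
(580, 504, 3) (353, 504, 3)
[0.5909 0.2141 0.1328]
[0.552  0.2159 0.1333]
[0.5634 0.1258 0.1321]
[0.593  0.1356 0.1325]
[0.5853 0.1825 0.4409]
```

View pics/w1c.png

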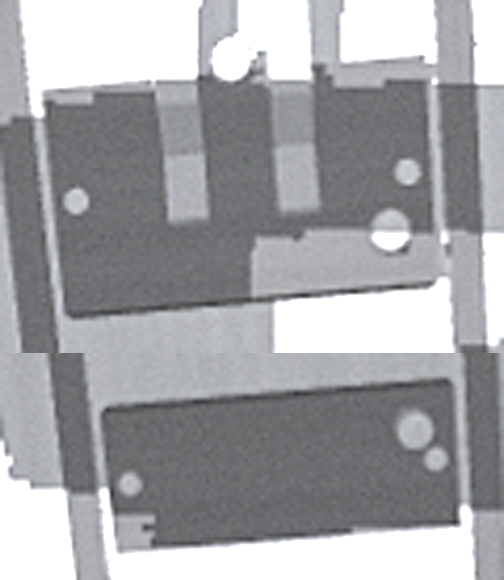

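```bash
cat > fit.py <<'E'
from h import *
def rigid(L,W):
    L=np.array(L,float);W=np.array(W,float);a=L[:,0]+1j*L[:,1];b=W[:,0]+1j*W[:,1]
    am,bm=a.mean(),b.mean(); s=(np.conj(a-am)*(b-bm)).sum(); th=np.angle(s); o=bm-am*np.exp(1j*th)
    res=b-(o+a*np.exp(1j*th)); return np.array([o.real,o.imag]),th,res*1000,abs(s)/(abs(a-am)**2).sum()
E
python3 - <<'E'
from fit import *
np.set_printoptions(precision=4,suppress=True)
c,p,d=load('w1'); zp=.1328
def px(U,V): return (185+(U+.5)/4.2-.5, ((V+.5)/4.2-.5) if V<353 else 134+(V-353+.5)/4.2-.5)
pts=[((64,0),(231,58),10),((30,-29),(390,230),10),((-53,-29),(415,429),10),
((20,39),(70,317),0),((20,-39),(437,284),0),((-45,39),(103,408),0),((-45,-39),(450,380),0),((-77,-39),(460,523),0),((-77,39),(118,550),0)]
L=[np.array(a)*.001 for a,_,_ in pts]; W=[atz(c,*px(*b),zp+h*.001)[:2] for _,b,h in pts]
for sel in [slice(0,3),slice(3,9),slice(0,9)]:
    o,th,res,s=rigid(L[sel],W[sel]); print(o,th,np.degrees(th),s,res)
E
```

```text
[0.5828 0.1886] 1.6754478456097677 95.99609034772604 0.9946501648238202 [ 0.1295-0.0764j -0.1033-0.3474j -0.0262+0.4238j]
[0.5832 0.1892] 1.6740908350600046 95.91833937046988 0.9813422028271568 [ 0.9044-1.1519j -0.4842-1.0016j  0.7531+0.6648j -1.2085+0.4039j
 -0.5639+0.4672j  0.5993+0.6176j]
[0.583 0.189] 1.6750275370990346 95.97200844396761 0.985788511646305 [-0.087 -0.437j  -0.3069-0.6944j -0.1951+0.0805j  1.0491-0.9352j
 -0.332 -0.8575j  0.8372+0.8752j -1.1168+0.5416j -0.5021+0.6019j
  0.6536+0.8249j]
```

>>> {"fn": "step_arm", "kwargs": {
  "rows": [
    [-0.9,-0.2,0.1,-0.038],
    [-0.9,-0.2,0.1,-0.038],
    [-0.9,-0.2,0.1,-0.038],
    [-0.9,-0.2,0.1,-0.038],
    [-0.9,-0.2,0.1,-0.038]
  ]
}}

```text
clock: 2.65
tool_pos: [0.5327, -0.1607, 0.2208]
tcp_rot: [2.062, 2.37, -0.001]
wrist_force: [1.6, -0.2, 0.5]
opening: 0.087
grasp_force: 0.0
```

>>> {"fn": "step_arm", "kwargs": {
  "rows": [
    [-0.67,-0.24,0.2,0],
    [-0.67,-0.24,0.2,0],
    [-0.67,-0.24,0.2,0],
    [-0.67,-0.24,0.2,0],
    [-0.67,-0.24,0.2,0],
    [-0.67,-0.24,0.2,0],
    [-0.67,-0.24,0.2,0]
  ],
  "fingers": -0.6
}}

```text
clock: 3.52
tool_pos: [0.4913, -0.3669, 0.1616]
tcp_rot: [2.058, 2.372, 0.0]
wrist_force: [0.4, -0.7, 0.9]
opening: 0.0697
grasp_force: 0.0
```

Run:
```python
from h import *
np.set_printoptions(precision=4,suppress=True)
s=arm.state(); print(s['tool_pos'],s['tcp_rot'],s['opening'],s['joint_vel'])
c,p,d=snap('wrist','w2')
cv2.imwrite('pics/w2b.png',cv2.resize(p[0:250],(800,391),interpolation=cv2.INTER_CUBIC))
```

```text
[ 0.4913 -0.3669  0.1616] [2.058  2.3722 0.0004] 0.06967244449890746 [-0.002   0.0009 -0.0022 -0.002  -0.0025 -0.0036]
```

View pics/w2b.png

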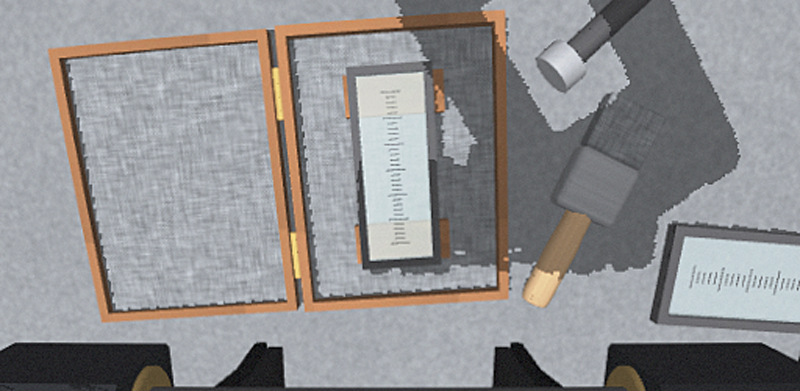

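The scale is in the case with frame corners near (347,67), (437,64), (442,262) and (362,268) in this picture. It lies within a couple of degrees of the tool axis. I'll get its pose from the depth.

Run:
```python
from fit import *
np.set_printoptions(precision=4,suppress=True)
c,p,d=load('w2')
s=.64
U,V=np.meshgrid(np.arange(int(335*s),int(455*s)),np.arange(int(55*s),int(280*s)))
P=np.array([dep(c,d,u,v) for u,v in zip(U.ravel(),V.ravel())])
z=P[:,2]; print(np.histogram(z,bins=np.arange(-.004,.04,.002)))
m=(z>.0245)&(z<.034); Q=P[m]
img=np.zeros(U.size,np.uint8); img[m]=255; img=img.reshape(U.shape)
r=cv2.minAreaRect((Q[:,:2]*1000).astype(np.float32)); print(r, m.sum(), np.median(Q[:,2]))
hull=cv2.boxPoints(r); print(hull)
# corner estimate by eye at frame top
zt=.028
cs=[(347,67),(435,64),(441,261),(362,268)]
W=[atz(c,u*s,v*s,zt)[:2] for u,v in cs]
L=[(.06,.025),(.06,-.025),(-.06,-.025),(-.06,.025)]
print(np.array(W)); print(rigid(L,W))
crop=p[35:180,205:300]; cv2.imwrite('pics/w2c.png',cv2.resize(crop,None,fx=4,fy=4,interpolation=cv2.INTER_CUBIC))
```

```text
(array([   0,    0,    0,  238, 2988,  430,    1,    6,    6,    1,   24,
        343,   90, 1774, 3270, 1539,  326,    0,    0,    0,    0]), array([-0.004, -0.002,  0.   ,  0.002,  0.004,  0.006,  0.008,  0.01 ,
        0.012,  0.014,  0.016,  0.018,  0.02 ,  0.022,  0.024,  0.026,
        0.028,  0.03 ,  0.032,  0.034,  0.036,  0.038]))
((486.0118713378906, -304.18206787109375), (50.29454040527344, 120.59942626953125), 12.178791046142578) 3895 0.025834063617193037
[[ 448.7096 -250.5446]
 [ 474.1516 -368.4298]
 [ 523.3142 -357.8195]
 [ 497.8722 -239.9343]]
[[ 0.45   -0.2509]
 [ 0.5    -0.2421]
 [ 0.5225 -0.3557]
 [ 0.474  -0.3671]]
(array([ 0.4866, -0.3039]), np.float64(1.7709581849198504), array([-0.1957-0.7887j,  0.8079-1.9183j, -0.5551+2.1209j, -0.0572+0.5861j]), np.float64(0.9811501746557137))
```

View pics/w2c.png

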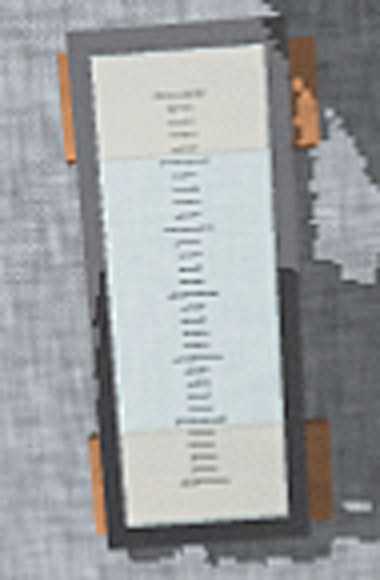

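The frame centre is at (0.486, -0.304) m with its long axis at 102°. Moving over it and down.

>>> {"fn": "step_arm", "kwargs": {
  "rows": [
    [0.21,0.012,0.2,-0.022],
    [0.21,0.012,0.25,-0.022],
    [0.21,0.012,0.3,-0.022],
    [0.21,0.012,0.4,-0.022],
    [0.21,0.012,0.45,-0.022],
    [0.21,0.012,0.48,-0.022],
    [0.21,0.012,0.505,-0.022],
    [0.21,0.012,0.505,-0.022],
    [0.21,0.012,0.505,-0.022]
  ]
}}

```text
clock: 4.7
tool_pos: [0.4856, -0.306, 0.0099]
tcp_rot: [1.978, 2.44, -0.0]
wrist_force: [0.1, 0.5, 0.2]
opening: 0.0696
grasp_force: 0.0
```

>>> {"fn": "step_arm", "kwargs": {
  "rows": [
    [0,0,0,0],
    [0,0,0,0],
    [0,0,0,0],
    [0,0,0,0],
    [0,0,0,0],
    [0,0,0,0]
  ],
  "fingers": 1
}}

```text
clock: 5.45
tool_pos: [0.4851, -0.3055, 0.0092]
tcp_rot: [-1.978, -2.44, 0.0]
wrist_force: [0.8, -0.2, 0.3]
opening: 0.0175
grasp_force: 0.0
```

The fingers closed to 17 mm without touching anything, so I'll look.

Run:
```python
from h import *
np.set_printoptions(precision=4,suppress=True)
s=arm.state(); print(s['tool_pos'],s['opening'],s['grasp_force'],s['wrist_force'])
c,p,d=snap('wrist','w3'); c2,q,d2=snap('scene','s3')
a=cv2.resize(p,(512,384)); b=cv2.resize(q[100:220,130:290],(512,384),interpolation=cv2.INTER_CUBIC)
cv2.imwrite('pics/w3.png',cv2.resize(np.hstack([a,b]),(800,300),interpolation=cv2.INTER_AREA))
```

```text
[ 0.4851 -0.3055  0.0092] 0.01751029418556929 0.0 [ 0.7941 -0.1545  0.3454]
```

View pics/w3.png

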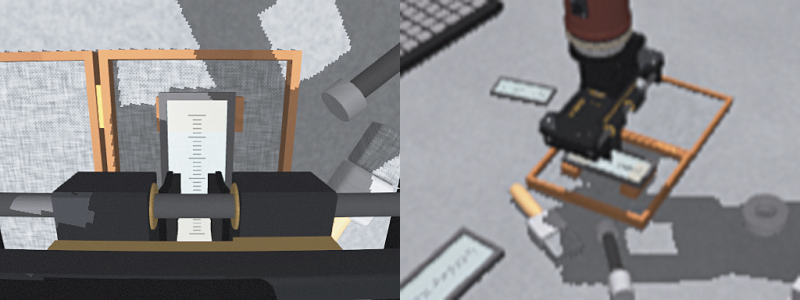

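>>> {"fn": "step_arm", "kwargs": {
  "rows": [
    [0,0,0,0],
    [0,0,0,0]
  ]
}}

```text
clock: 5.8
tool_pos: [0.4851, -0.3055, 0.0092]
tcp_rot: [-1.978, -2.44, -0.0]
wrist_force: [-0.7, 0.3, -0.5]
opening: 0.0006
grasp_force: 0.0
```

Run:
```python
from h import *
np.set_printoptions(precision=4,suppress=True,linewidth=200)
s=arm.state(); print(s)
c,p,d=load('w3')
w=vision.get_calibration('wrist')
# where would finger tips/pads project for 50mm and 17mm openings
from scipy.spatial.transform import Rotation as R
T=s['tool_pos'];Rm=R.from_rotvec(s['tcp_rot']).as_matrix()
for o in (.0175,.05):
    for z in (-.019,-.04): print(o,z,proj(c,T+Rm@np.array([.0095,-o/2,z])),proj(c,T+Rm@np.array([.0095,o/2,z])))
for r in (225,230,240): print(r,p[r,195:315:3].mean(1).astype(int), (d[r,195:315:3]*1000).astype(int))
```

```text
{'clock': 5.8, 'joints': array([-0.6996,  0.3028,  1.8007,  0.    ,  1.0382, -0.908 ]), 'joint_vel': array([ 0.0017, -0.0004,  0.0022,  0.0006,  0.0019,  0.0007]), 'tau': array([  0.0011, -47.0881, -32.5173,   0.0157,   0.0839,   0.    ]), 'tool_pos': array([ 0.4851, -0.3055,  0.0092]), 'tcp_rot': array([-1.9783, -2.4404, -0.    ]), 'wrist_force': array([-0.6985,  0.2882, -0.4986]), 'moment': array([-0.0983,  0.032 ,  0.005 ]), 'grasp_force': 0.0, 'opening': 0.0006047464035852316}
0.0175 -0.019 [[233.577  216.2581]] [[266.0459 216.2835]]
0.0175 -0.04 [[231.6875 230.8417]] [[268.2467 230.8708]]
0.05 -0.019 [[203.4631 216.2143]] [[296.1623 216.2869]]
0.05 -0.04 [[197.7901 230.7753]] [[302.1464 230.8583]]
225 [ 41  39 133 121  75  85  26  28  23  43  38  42 155 236 236 235 233 240 239 240 241 240 237 244  34  34  45  34  29  24 199 118  83  85  39  43  39  43  47  45] [ 88  89 207 206 181 183 163 163 163 167 167 167 168 185 186 184 185 186 185 186 186 186 186 187 167 167 168 164 163 162 186 185 182 183  93  88  88  88  88  88]
230 [ 42  38 125 123  77  72  33  31  30  36  37  37 156 238 237 237 239 242 242 241 241 240 240 244  31  40  39  37  35  20   8 106  83  79  36  31  43  43  39  43] [ 85  90 207 208 184 183 156 157 156 160 162 161 168 187 187 187 187 187 187 187 187 185 188 186 161 160 161 161 157 155 158 187 183 184  94   0  85  86  85  86]
240 [108  87  91  98  33  30  29  33  36  40  39  40 150 236 234 233 236 241 240 237 239 234 236 242  27  31  41  38  36  27  24  40  39  83  83 101 104  42  39  41] [  0  84  89 209 145 145 144 146 149 149 148 149 169 189 188 187 189 188 189 188 187 188 189 188 159 149 148 150 150 146 145 146 145 185  87  82  82  80  78  78]
```

Run:
```python
from h import *
np.set_printoptions(precision=4,suppress=True,linewidth=200)
c,p,d=load('w3'); print(c['world_from_camera'])
for u,v in [(208,225),(245,228),(256,160),(290,225),(290,140),(225,140),(180,120),(330,100),(215,225),(217,222),(283,222),(283,225),(280,240)]: print(u,v,d[v,u],dep(c,d,u,v))
for v in range(205,250,3): print(v,[round(float(dep(c,d,u,v)[2]),3) for u in (216,222,228,275,281)],[int(1000*d[v,u]) for u in (216,222,228)])
c,q,d2=load('s3')
```

```text
[[ 0.9783  0.2008  0.0517  0.47  ]
 [ 0.2074 -0.946  -0.249  -0.2375]
 [-0.0011  0.2544 -0.9671  0.1994]
 [ 0.      0.      0.      1.    ]]
208 225 0.18167384 [ 0.462  -0.3057  0.0287]
245 228 0.1864516 [ 0.4822 -0.3048  0.0246]
256 160 0.17642199 [ 0.4801 -0.2661  0.0249]
290 225 0.18256338 [ 0.5056 -0.2968  0.0278]
290 140 0.17443886 [ 0.4952 -0.2523  0.0242]
225 140 0.17476901 [ 0.4621 -0.2594  0.0239]
180 120 0.19042444 [ 0.434  -0.2558  0.0053]
330 100 0.18732882 [ 0.5146 -0.2274  0.0055]
215 225 0.16378517 [ 0.4661 -0.2983  0.0455]
217 222 0.16742854 [ 0.4667 -0.298   0.0417]
283 222 0.1672063 [ 0.4989 -0.2911  0.0419]
283 225 0.16397308 [ 0.4986 -0.2914  0.0453]
280 240 0.14811692 [ 0.4959 -0.2928  0.0619]
205 [0.024, 0.023, 0.025, 0.025, 0.024] [183, 184, 183]
208 [0.024, 0.024, 0.024, 0.024, 0.024] [183, 183, 184]
211 [0.024, 0.024, 0.024, 0.024, 0.024] [184, 184, 184]
214 [0.025, 0.025, 0.024, 0.025, 0.024] [183, 184, 184]
217 [0.024, 0.024, 0.025, 0.024, 0.024] [185, 185, 184]
220 [0.039, 0.024, 0.025, 0.024, 0.039] [170, 186, 184]
223 [0.043, 0.039, 0.04, 0.04, 0.043] [165, 170, 169]
226 [0.047, 0.043, 0.043, 0.045, 0.047] [162, 166, 166]
229 [0.051, 0.048, 0.048, 0.048, 0.051] [158, 161, 161]
232 [0.054, 0.051, 0.051, 0.051, 0.055] [155, 158, 158]
235 [0.058, 0.055, 0.055, 0.054, 0.059] [151, 154, 155]
238 [0.062, 0.058, 0.058, 0.059, 0.062] [147, 151, 152]
241 [0.065, 0.062, 0.062, 0.062, 0.063] [145, 147, 148]
244 [0.065, 0.065, 0.062, 0.065, 0.065] [145, 145, 148]
247 [0.12, 0.068, 0.063, 0.068, 0.12] [85, 142, 148]
```

The fingers passed over the glass. Their tips show at z ≈ 0.037, although the TCP reads 0.009. I'll check this finger-end offset on the other pictures too.

Run:
```python
from h import *
np.set_printoptions(precision=4,suppress=True,linewidth=200)
print([a for a in dir(arm) if a[0]!='_'], arm.tcp_to_grasp)
tcp={'w1':[.5875,.1131,.2506],'w2':[.4913,-.3669,.1616],'w3':[.4851,-.3055,.0092]}
from scipy.spatial.transform import Rotation as R
rot={'w1':[-2.1971,-2.2443,0],'w2':[2.058,2.3722,0],'w3':[-1.978,-2.44,0]}
for t in tcp:
    c,p,d=load(t); Rm=R.from_rotvec(rot[t]).as_matrix()
    H,W=d.shape; U,V=np.meshgrid(np.arange(W),np.arange(H)); m=(d>.05)&(d<.22)&(V>200)
    T=c['world_from_camera'];K=c['intrinsics']
    q=cv2.undistortPoints(np.stack([U[m],V[m]],1).astype(float)[:,None],K,np.array([c['k1'],0,0,0.]))[:,0]
    P=(T[:3,:3]@(np.c_[q,np.ones(len(q))]*d[m][:,None]).T).T+T[:3,3]
    L=(P-np.array(tcp[t]))@Rm   # tool frame
    near=(abs(L[:,1])<.06)&(abs(L[:,0])<.03)
    if t=='w3': near&=P[:,2]>.034
    for s in (-1,1):
        k=near&(s*L[:,1]>0); 
        A=L[k]; i=np.argsort(-A[:,2])[:300:30]; print(t,s,A[i][:, :]*1000)
```

```text
['IKError', 'state', 'tcp_to_grasp'] 0.0187
w1 -1 [[ 11.0233 -51.2344 -26.9037]
 [  2.6363 -44.4215 -29.3735]
 [  9.6291 -47.7725 -30.4927]
 [ -0.3326 -44.6153 -31.5098]
 [  7.291  -44.2938 -32.7836]
 [  2.8772 -44.3249 -33.864 ]
 [  2.7495 -44.5953 -34.8349]
 [  9.0928 -44.3548 -36.0211]
 [ 10.069  -45.4607 -37.1967]
 [ 11.5123 -49.9407 -38.3032]]
w1 1 [[ 11.2103  49.999  -27.1842]
 [ -1.8681  42.629  -29.1005]
 [ -1.9053  42.3491 -30.2793]
 [ 10.0403  43.3184 -31.3575]
 [  9.3863  42.5822 -32.4584]
 [ 10.9041  47.1764 -33.6857]
 [ 11.3157  49.3243 -34.7979]
 [ -0.4291  42.3804 -36.0178]
 [ 10.1252  44.8025 -37.1404]
 [  9.9217  44.5995 -37.9515]]
w2 -1 [[  4.6934 -35.7992 -27.1816]
 [ -2.0645 -35.6671 -29.7064]
 [  5.6897 -35.5048 -31.0553]
 [  9.3674 -37.6033 -32.2031]
 [  9.9819 -39.7195 -33.8363]
 [  9.9558 -37.9405 -35.1342]
 [  9.972  -36.1638 -36.5209]
 [ 11.4491 -44.601  -37.7384]
 [  2.0654 -35.6107 -38.9776]
 [ 11.8853 -42.485  -40.2039]]
w2 1 [[ 10.9079  41.2462 -27.4698]
 [  9.5161  34.1896 -29.5768]
 [ 10.0164  37.4463 -30.9268]
 [ 10.0272  37.1299 -32.3803]
 [  4.7888  34.0778 -34.0093]
 [ 11.7474  39.7848 -35.5696]
 [ 11.7722  39.4389 -37.0193]
 [  9.1762  34.4316 -38.3195]
 [  8.2199  34.1793 -39.7967]
 [ 11.8298  38.4458 -41.1864]]
w3 -1 [[  9.5375 -12.2512 -28.088 ]
 [ 10.9775 -16.1092 -30.5391]
 [ 11.2094 -16.9204 -32.6131]
 [  9.557  -12.8737 -33.8285]
 [  9.737  -10.7776 -35.6497]
 [ 11.5093 -17.4187 -37.5834]
 [ 10.8561 -16.2522 -39.8726]
 [ 10.4057 -14.2314 -41.3015]
 [ 11.0194 -17.8492 -42.8606]
 [ 11.67   -16.7309 -44.4892]]
w3 1 [[  9.3059   8.8151 -27.4161]
 [  9.4559  11.165  -30.7129]
 [  9.5975   9.0404 -32.4976]
 [  0.0043   8.1019 -34.0575]
 [  9.7907  10.8184 -35.7461]
 [  9.6204   8.733  -37.9724]
 [  9.8134  11.985  -39.7589]
 [ 11.5393  15.1217 -41.5554]
 [  4.4269   8.0714 -42.8129]
 [  9.2099  10.2381 -44.5042]]
```

Three pictures agree: the finger ends sit 27 mm short of the reported TCP, so the true tip z is the reading plus 0.027. I'll open, then go down a further 26 mm in small steps.

>>> {"fn": "step_arm", "kwargs": {
  "rows": [
    [0,0,0,0],
    [0,0,0,0],
    [0,0,0,0],
    [0,0,0,0],
    [0.007,0.004,0,0],
    [0.007,0.004,0,0],
    [0.007,0.004,0,0],
    [0.007,0.004,0,0]
  ],
  "fingers": -0.6
}}

```text
clock: 6.8
tool_pos: [0.4859, -0.3033, 0.0093]
tcp_rot: [1.978, 2.44, -0.0]
wrist_force: [0.3, 0.4, -0.6]
opening: 0.0672
grasp_force: 0.0
```

>>> {"fn": "step_arm", "kwargs": {
  "rows": [
    [0,0,0.02,0],
    [0,0,0.04,0],
    [0,0,0.06,0],
    [0,0,0.075,0],
    [0,0,0.083,0],
    [0,0,0.083,0]
  ]
}}

```text
clock: 7.55
tool_pos: [0.4858, -0.3032, -0.0159]
tcp_rot: [-1.978, -2.44, 0.0]
wrist_force: [-0.3, -0.5, 0.4]
opening: 0.0694
grasp_force: 0.0
```

>>> {"fn": "step_arm", "kwargs": {
  "rows": [
    [0,0,0,0],
    [0,0,0,0],
    [0,0,0,0],
    [0,0,0,0]
  ],
  "fingers": 1
}}

```text
clock: 8.05
tool_pos: [0.4861, -0.3034, -0.0154]
tcp_rot: [1.978, 2.44, 0.0]
wrist_force: [0.6, 0.1, 1.3]
opening: 0.0492
grasp_force: 30.0
```

Gripped at 49 mm and 30 N. Lifting.

>>> {"fn": "step_arm", "kwargs": {
  "rows": [
    [0,0,-0.04,0],
    [0,0,-0.12,0],
    [0,0,-0.3,0],
    [0,0,-0.5,0],
    [0,0,-0.64,0],
    [0,0,-0.64,0]
  ]
}}

```text
clock: 8.8
tool_pos: [0.4882, -0.3052, 0.1821]
tcp_rot: [1.972, 2.433, -0.0]
wrist_force: [-0.0, -0.6, -1.1]
opening: 0.0497
grasp_force: 30.0
```

```bash
cat > hold.py <<'E'
from h import *
from scipy.spatial.transform import Rotation as R
def held(tag):
    s=arm.state(); c,p,d=snap('wrist',tag); Rm=R.from_rotvec(s['tcp_rot']).as_matrix()
    U,V=np.meshgrid(np.arange(512),np.arange(384)); m=(d>.05)&(d<.3)
    T=c['world_from_camera']
    q=cv2.undistortPoints(np.stack([U[m],V[m]],1).astype(float)[:,None],c['intrinsics'],np.array([c['k1'],0,0,0.]))[:,0]
    P=(T[:3,:3]@(np.c_[q,np.ones(len(q))]*d[m][:,None]).T).T+T[:3,3]
    L=(P-s['tool_pos'])@Rm*1000
    k=(abs(L[:,1])<35)&(L[:,2]>-48)&(L[:,2]<-32)&(L[:,0]>12)&(L[:,0]<90); A=L[k]
    out={}
    out['xmax']=np.percentile(A[:,0],99.5); 
    bins=np.arange(15,58,4); E=[]
    for a in bins:
        B=A[(A[:,0]>=a)&(A[:,0]<a+4)]
        if len(B)>10: E.append((a+2,np.percentile(B[:,1],1),np.percentile(B[:,1],99)))
    E=np.array(E); out['edges']=E; out['yawL']=np.degrees(np.polyfit(E[:,0],E[:,1],1)[0]); out['yawR']=np.degrees(np.polyfit(E[:,0],E[:,2],1)[0]); 
    zz=np.polyfit(A[:,0],A[:,2],1); out['z']=zz; out['zmed']=np.median(A[:,2])
    # front edge: max x per y bin
    out['front']=[(y+2.5,round(np.percentile(A[(A[:,1]>=y)&(A[:,1]<y+5),0],99),1)) for y in range(-20,20,5)]
    # frame rail tops vs glass
    out['zhist']=np.histogram(A[:,2],bins=np.arange(-48,-31,1))[0]
    return s,out
E
python3 - <<'E'
from hold import *
np.set_printoptions(precision=2,suppress=True,linewidth=160)
s,o=held('w4'); print(s['tool_pos'],s['wrist_force'],s['grasp_force'],s['opening'])
for k in o: print(k,o[k])
E
```

```text
[ 0.49 -0.31  0.18] [-0.04 -0.57 -1.05] 29.99942421913147 0.0497086608657183
xmax 59.26638685978481
edges [[ 17.   -25.17  23.86]
 [ 21.   -25.11  23.66]
 [ 25.   -25.35  23.67]
 [ 29.   -25.27  23.7 ]
 [ 33.   -25.21  23.66]
 [ 37.   -25.35  23.75]
 [ 41.   -25.19  23.75]
 [ 45.   -25.44  23.6 ]
 [ 49.   -25.39  23.73]
 [ 53.   -25.43  23.67]
 [ 57.   -25.29  23.58]]
yawL -0.29374049892371834
yawR -0.16556400979755426
z [ -0.03 -39.63]
zmed -40.11352336428215
front [(-17.5, np.float64(59.2)), (-12.5, np.float64(59.2)), (-7.5, np.float64(59.2)), (-2.5, np.float64(59.2)), (2.5, np.float64(59.2)), (7.5, np.float64(59.2)), (12.5, np.float64(59.2)), (17.5, np.float64(59.2))]
zhist [   1    0    1   77 1108 1873  559 2533 4199  843   82   17    2    0    0    0]
```

>>> {"fn": "step_arm", "kwargs": {
  "rows": [
    [0.15,0.06,0,0.033],
    [0.35,0.15,0,0.033],
    [0.55,0.24,0,0.033],
    [0.75,0.33,0,0.033],
    [0.75,0.33,0,0.033],
    [0.75,0.33,0,0.033]
  ]
}}

```text
clock: 9.6
tool_pos: [0.5352, -0.062, 0.1748]
tcp_rot: [-2.098, -2.335, 0.003]
wrist_force: [0.3, -1.1, -0.9]
opening: 0.049
grasp_force: 30.0
```

>>> {"fn": "step_arm", "kwargs": {
  "rows": [
    [0.2,0.066,0,0.001],
    [0.4,0.13,0,0.001],
    [0.6,0.196,0,0.001],
    [0.72,0.236,0.05,0.001],
    [0.72,0.236,0.1,0.001],
    [0.72,0.236,0.16,0.001],
    [0.72,0.236,0.16,0.001],
    [0.72,0.236,0.16,0.001]
  ]
}}

```text
clock: 10.6
tool_pos: [0.5843, 0.1582, 0.1286]
tcp_rot: [2.108, 2.329, -0.0]
wrist_force: [0.3, 1.0, -1.3]
opening: 0.0495
grasp_force: 30.0
```

Run:
```python
from hold import *
np.set_printoptions(precision=4,suppress=True,linewidth=160)
s,o=held('w5'); print(s['tool_pos'],s['tcp_rot'],s['wrist_force'],s['joint_vel'])
for k in ('front','edges','yawL','yawR','zhist'): print(o[k])
c,p,d=load('w5')
cv2.imwrite('pics/w5c.png',cv2.resize(p[0:240,130:390],None,fx=3,fy=2.5,interpolation=cv2.INTER_CUBIC))
# predicted pin/clip positions from seat pose
o0=np.array([.5828,.1887]);t=np.radians(96.0);X=np.array([np.cos(t),np.sin(t)]);Y=np.array([-X[1],X[0]])
for n,(x,y,z) in dict(end=(.064,0,.1428),sf=(.030,-.029,.1428),sr=(-.053,-.029,.1428)).items():
    w=np.r_[o0+x*X+y*Y,z]; u=proj(c,w)[0]; print(n,u,((u[0]-130)*3,u[1]*2.5))
```

```text
[0.5843 0.1582 0.1286] [ 2.1078  2.3293 -0.    ] [ 0.3347  0.9593 -1.328 ] [ 0.0097 -0.0111 -0.017   0.0024 -0.0007  0.003 ]
[(-17.5, np.float64(59.1)), (-12.5, np.float64(59.1)), (-7.5, np.float64(59.1)), (-2.5, np.float64(59.1)), (2.5, np.float64(59.1)), (7.5, np.float64(59.1)), (12.5, np.float64(59.1)), (17.5, np.float64(59.1))]
[[ 17.     -25.3735  23.7474]
 [ 21.     -25.222   23.6431]
 [ 25.     -25.4085  23.6377]
 [ 29.     -25.1899  23.7854]
 [ 33.     -25.2894  23.5979]
 [ 37.     -25.3865  23.6187]
 [ 41.     -25.2493  23.7444]
 [ 45.     -25.4385  23.5978]
 [ 49.     -25.2941  23.6668]
 [ 53.     -25.3905  23.6788]
 [ 57.     -25.4951  23.5326]]
-0.18174107100485998
-0.1396050097272165
[   1    1    1   61 1083 1879  582 2471 4229  827   83   30    1    0    0    0]
end [252.6678  49.0335] (np.float64(368.00339221938566), np.float64(122.58386130089605))
sf [309.0407 118.9906] (np.float64(537.1219597215375), np.float64(297.4764263529818))
sr [303.0479 265.386 ] (np.float64(519.1437107944483), np.float64(663.4649530900292))
```

View pics/w5c.png

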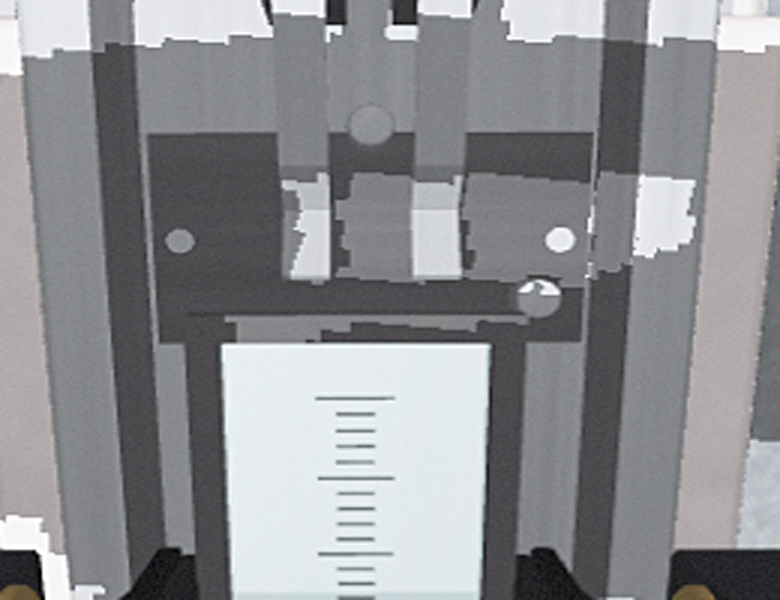

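The held scale is square to the carriage and about 31 mm short of home. The end pin shows at (371,125) and the front side pin at (539,297), within 1 mm of prediction. Lowering.

>>> {"fn": "step_arm", "kwargs": {
  "rows": [
    [0,0,0.02,-0.001],
    [0,0,0.045,-0.001],
    [0,0,0.065,-0.001],
    [0,0,0.078,-0.001],
    [0,0,0.082,-0.001],
    [0,0,0.082,-0.001]
  ]
}}

```text
clock: 11.4
tool_pos: [0.584, 0.1597, 0.1037]
tcp_rot: [-2.102, -2.335, -0.0]
wrist_force: [0.6, -0.5, -2.0]
opening: 0.0495
grasp_force: 30.0
```

>>> {"fn": "step_arm", "kwargs": {
  "rows": [
    [0,0,0.004,0],
    [0,0,0.008,0],
    [0,0,0.011,0],
    [0,0,0.011,0]
  ]
}}

```text
clock: 11.9
tool_pos: [0.5839, 0.1596, 0.1003]
tcp_rot: [-2.102, -2.335, 0.0]
wrist_force: [-0.4, -0.6, -2.0]
opening: 0.0497
grasp_force: 30.0
```

>>> {"fn": "step_arm", "kwargs": {
  "rows": [
    [0,0,0.002,0],
    [0,0,0.004,0],
    [0,0,0.004,0]
  ]
}}

```text
clock: 12.28
tool_pos: [0.584, 0.1596, 0.0992]
tcp_rot: [-2.102, -2.335, 0.0]
wrist_force: [-1.2, 0.6, -1.0]
opening: 0.0491
grasp_force: 30.0
```

>>> {"fn": "step_arm", "kwargs": {
  "rows": [
    [0,0,0.002,0],
    [0,0,0.003,0],
    [0,0,0.003,0]
  ]
}}

```text
clock: 12.65
tool_pos: [0.584, 0.1596, 0.0983]
tcp_rot: [-2.102, -2.335, 0.0]
wrist_force: [0.5, -0.2, -1.0]
opening: 0.0492
grasp_force: 30.0
```

>>> {"fn": "step_arm", "kwargs": {
  "rows": [
    [0,0,0.002,0],
    [0,0,0.002,0]
  ]
}}

```text
clock: 12.9
tool_pos: [0.584, 0.1596, 0.0977]
tcp_rot: [-2.102, -2.335, 0.0]
wrist_force: [1.0, -0.3, -2.0]
opening: 0.0493
grasp_force: 30.0
```

Not in contact yet; continuing in 0.6 mm steps.

>>> {"fn": "step_arm", "kwargs": {
  "rows": [
    [0,0,0.002,0],
    [0,0,0.002,0]
  ]
}}

```text
clock: 13.15
tool_pos: [0.5842, 0.1596, 0.0975]
tcp_rot: [2.102, 2.335, 0.001]
wrist_force: [-0.6, -0.1, 1.7]
opening: 0.0497
grasp_force: 30.0
```

>>> {"fn": "step_arm", "kwargs": {
  "rows": [
    [0,0,0.002,0],
    [0,0,0.002,0]
  ]
}}

```text
clock: 13.4
tool_pos: [0.5844, 0.1596, 0.0975]
tcp_rot: [2.102, 2.334, 0.001]
wrist_force: [-2.5, -0.1, 5.9]
opening: 0.049
grasp_force: 30.0
```

Laid on the pads with about 6 N. Sliding in towards the clips with light down pressure.

>>> {"fn": "step_arm", "kwargs": {
  "rows": [
    [0.006,0,-0.001,0],
    [0.013,0,-0.001,0],
    [0.02,0,-0.001,0],
    [0.027,0,-0.001,0],
    [0.03,0,-0.001,0],
    [0.03,0,-0.001,0]
  ]
}}

```text
clock: 14.15
tool_pos: [0.5838, 0.1686, 0.0976]
tcp_rot: [2.101, 2.334, 0.002]
wrist_force: [0.7, -1.7, 5.9]
opening: 0.0492
grasp_force: 30.0
```

>>> {"fn": "step_arm", "kwargs": {
  "rows": [
    [0.005,0,0,0],
    [0.01,0,0,0],
    [0.015,0,0,0],
    [0.02,0,0,0],
    [0.02,0,0,0]
  ]
}}

```text
clock: 14.78
tool_pos: [0.5833, 0.1737, 0.0976]
tcp_rot: [2.101, 2.333, 0.0]
wrist_force: [0.5, -4.9, 6.0]
opening: 0.0496
grasp_force: 30.0
```

>>> {"fn": "step_arm", "kwargs": {
  "rows": [
    [0.005,0,0,0],
    [0.01,0,0,0],
    [0.015,0,0,0],
    [0.015,0,0,0]
  ]
}}

```text
clock: 15.28
tool_pos: [0.583, 0.1767, 0.0975]
tcp_rot: [2.1, 2.332, -0.002]
wrist_force: [0.2, -9.1, 5.2]
opening: 0.0495
grasp_force: 30.0
```

>>> {"fn": "step_arm", "kwargs": {
  "rows": [
    [0.005,0,0,0],
    [0.01,0,0,0],
    [0.01,0,0,0]
  ]
}}

```text
clock: 15.65
tool_pos: [0.5825, 0.1816, 0.0975]
tcp_rot: [2.102, 2.333, 0.001]
wrist_force: [-0.2, -2.6, 4.5]
opening: 0.0497
grasp_force: 30.0
```

>>> {"fn": "step_arm", "kwargs": {
  "rows": [
    [0.005,0,0,0],
    [0.01,0,0,0],
    [0.01,0,0,0]
  ]
}}

```text
clock: 16.02
tool_pos: [0.582, 0.1851, 0.0975]
tcp_rot: [2.101, 2.334, 0.002]
wrist_force: [0.4, -1.0, 4.4]
opening: 0.0494
grasp_force: 30.0
```

Force peaked at 9 N and then dropped, so the clips are up and over the rail. Advancing a little, then across to the side pins.

>>> {"fn": "step_arm", "kwargs": {
  "rows": [
    [0.003,0.003,0,0],
    [0.005,0.005,0,0],
    [0.005,0.005,0,0]
  ]
}}

```text
clock: 16.4
tool_pos: [0.5829, 0.1864, 0.0976]
tcp_rot: [2.102, 2.334, -0.0]
wrist_force: [-0.6, -2.6, 7.0]
opening: 0.0496
grasp_force: 30.0
```

>>> {"fn": "step_arm", "kwargs": {
  "rows": [
    [0,0.002,0,0],
    [0,0.004,0,0],
    [0,0.004,0,0]
  ]
}}

```text
clock: 16.77
tool_pos: [0.5837, 0.1867, 0.0975]
tcp_rot: [-2.102, -2.335, 0.001]
wrist_force: [-3.7, -2.2, 7.2]
opening: 0.0495
grasp_force: 30.0
```

>>> {"fn": "step_arm", "kwargs": {
  "rows": [
    [0,0.002,0,0],
    [0,0.002,0,0]
  ]
}}

```text
clock: 17.02
tool_pos: [0.5842, 0.1869, 0.0975]
tcp_rot: [-2.102, -2.335, 0.001]
wrist_force: [-3.9, -1.8, 8.3]
opening: 0.0495
grasp_force: 30.0
```

>>> {"fn": "step_arm", "kwargs": {
  "rows": [
    [0,0.002,0,0],
    [0,0.002,0,0]
  ]
}}

```text
clock: 17.27
tool_pos: [0.5842, 0.187, 0.0975]
tcp_rot: [-2.101, -2.334, 0.002]
wrist_force: [-6.4, -2.2, 9.3]
opening: 0.0497
grasp_force: 30.0
```

>>> {"fn": "step_arm", "kwargs": {
  "rows": [
    [0,0.003,-0.003,0],
    [0,0.003,-0.003,0]
  ]
}}

```text
clock: 17.52
tool_pos: [0.5842, 0.187, 0.0976]
tcp_rot: [-2.1, -2.333, 0.005]
wrist_force: [-7.0, -2.3, 7.0]
opening: 0.0493
grasp_force: 30.0
```

Run:
```python
from hold import *
np.set_printoptions(precision=4,suppress=True,linewidth=160)
s,o=held('w6'); print(s['tool_pos'],s['tcp_rot'],s['wrist_force'],s['moment'])
for k in ('front','edges','yawL','yawR'): print(o[k])
```

```text
[0.5842 0.187  0.0976] [-2.1004 -2.3329  0.0045] [-6.9963 -2.2901  7.008 ] [-0.4194  1.0552 -0.1868]
[(-17.5, np.float64(65.2)), (-12.5, np.float64(55.2)), (-7.5, np.float64(89.7)), (-2.5, np.float64(68.8)), (2.5, np.float64(89.5)), (7.5, np.float64(89.6)), (12.5, np.float64(55.2)), (17.5, np.float64(65.7))]
[[ 17.     -25.2689  23.7555]
 [ 21.     -33.3335  33.114 ]
 [ 25.     -34.3263  34.2239]
 [ 29.     -34.1842  34.3639]
 [ 33.     -34.3219  34.4044]
 [ 37.     -34.1481  34.407 ]
 [ 41.     -34.2876  34.1389]
 [ 45.     -34.1169  34.1996]
 [ 49.     -34.3814  34.358 ]
 [ 53.     -34.1676  34.4505]
 [ 57.     -34.3487  34.5835]]
-6.3457798400351715
7.721132602920312
```

Side contact is felt at 7 N on the side pins. Now to the end pin.

>>> {"fn": "step_arm", "kwargs": {
  "rows": [
    [0.002,-0.001,0,0],
    [0.004,-0.001,0,0],
    [0.004,-0.001,0,0]
  ]
}}

```text
clock: 17.95
tool_pos: [0.5842, 0.187, 0.0976]
tcp_rot: [-2.102, -2.334, 0.006]
wrist_force: [-6.0, -6.0, 6.8]
opening: 0.0492
grasp_force: 30.0
```

>>> {"fn": "step_arm", "kwargs": {
  "rows": [
    [0.002,0,0,0],
    [0.003,0,0,0],
    [0.003,0,0,0]
  ]
}}

```text
clock: 18.32
tool_pos: [0.5842, 0.1875, 0.0976]
tcp_rot: [-2.102, -2.334, 0.006]
wrist_force: [-5.9, -6.5, 7.4]
opening: 0.0495
grasp_force: 30.0
```

>>> {"fn": "step_arm", "kwargs": {
  "rows": [
    [0.002,0,0,0],
    [0.002,0,0,0]
  ]
}}

```text
clock: 18.58
tool_pos: [0.5841, 0.1882, 0.0976]
tcp_rot: [-2.102, -2.334, 0.006]
wrist_force: [-5.6, -6.7, 7.7]
opening: 0.0498
grasp_force: 30.0
```

>>> {"fn": "step_arm", "kwargs": {
  "rows": [
    [0.002,-0.001,-0.002,0],
    [0.002,-0.001,-0.002,0]
  ]
}}

```text
clock: 18.82
tool_pos: [0.5839, 0.1896, 0.0976]
tcp_rot: [-2.102, -2.334, 0.004]
wrist_force: [-4.2, -4.7, 1.5]
opening: 0.0497
grasp_force: 30.0
```

>>> {"fn": "step_arm", "kwargs": {
  "rows": [
    [0.002,0,0,0],
    [0.002,0,0,0]
  ]
}}

```text
clock: 19.08
tool_pos: [0.5839, 0.1896, 0.0976]
tcp_rot: [-2.102, -2.334, 0.005]
wrist_force: [-3.6, -6.4, 2.7]
opening: 0.0495
grasp_force: 30.0
```

>>> {"fn": "step_arm", "kwargs": {
  "rows": [
    [0.002,0,0,0],
    [0.002,0,0,0]
  ]
}}

```text
clock: 19.32
tool_pos: [0.5839, 0.1897, 0.0976]
tcp_rot: [2.102, 2.334, -0.006]
wrist_force: [-4.0, -9.0, 3.1]
opening: 0.0493
grasp_force: 30.0
```

The scale stops at y = 0.1896 and the force is building, so it's on the end pin. Pressing to about 15 N.

>>> {"fn": "step_arm", "kwargs": {
  "rows": [
    [0.002,0,0,0],
    [0.003,0,0,0],
    [0.003,0,0,0]
  ]
}}

```text
clock: 19.7
tool_pos: [0.5839, 0.1897, 0.0976]
tcp_rot: [2.102, 2.334, -0.008]
wrist_force: [-2.8, -11.2, 3.6]
opening: 0.0493
grasp_force: 30.0
```

>>> {"fn": "step_arm", "kwargs": {
  "rows": [
    [0.002,0,0,0],
    [0.002,0,0,0]
  ]
}}

```text
clock: 19.95
tool_pos: [0.5839, 0.1897, 0.0976]
tcp_rot: [2.102, 2.333, -0.009]
wrist_force: [-4.2, -12.5, 3.8]
opening: 0.0499
grasp_force: 30.0
```

>>> {"fn": "step_arm", "kwargs": {
  "rows": [
    [0.002,0,0,0],
    [0.003,0,0,0],
    [0.003,0,0,0]
  ]
}}

```text
clock: 20.32
tool_pos: [0.5839, 0.1897, 0.0976]
tcp_rot: [2.101, 2.332, -0.01]
wrist_force: [-3.8, -14.9, 3.3]
opening: 0.0495
grasp_force: 30.0
```

Pressed home at 14.9 N, about 11 N over the drag. Easing off before letting go.

>>> {"fn": "step_arm", "kwargs": {
  "rows": [
    [-0.004,-0.001,0,0],
    [-0.008,-0.002,0,0],
    [-0.011,-0.002,-0.001,0],
    [-0.011,-0.002,-0.001,0]
  ]
}}

```text
clock: 20.82
tool_pos: [0.5839, 0.1897, 0.0977]
tcp_rot: [-2.102, -2.334, 0.003]
wrist_force: [0.2, -5.0, -2.7]
opening: 0.0497
grasp_force: 30.0
```

>>> {"fn": "step_arm", "kwargs": {
  "rows": [
    [-0.004,0.001,0.001,0],
    [-0.004,0.001,0.001,0]
  ]
}}

```text
clock: 21.08
tool_pos: [0.5839, 0.1897, 0.0976]
tcp_rot: [-2.101, -2.334, 0.001]
wrist_force: [-2.9, -1.1, -2.7]
opening: 0.0494
grasp_force: 30.0
```

>>> {"fn": "step_arm", "kwargs": {
  "rows": [
    [0,0,0,0],
    [0,0,0,0],
    [0,0,0,0],
    [0,0,0,0]
  ],
  "fingers": -0.5
}}

```text
clock: 21.58
tool_pos: [0.5852, 0.1894, 0.0987]
tcp_rot: [2.102, 2.334, 0.001]
wrist_force: [-0.3, -0.5, -0.6]
opening: 0.0651
grasp_force: 0.0
```

Released. Going straight up, then back for a check.

>>> {"fn": "step_arm", "kwargs": {
  "rows": [
    [0,0,-0.04,0],
    [0,0,-0.12,0],
    [0,0,-0.25,0],
    [0,0,-0.4,0],
    [-0.15,0,-0.45,0],
    [-0.25,0,-0.45,0],
    [-0.25,0,-0.45,0],
    [-0.25,0,-0.45,0]
  ]
}}

```text
clock: 22.58
tool_pos: [0.5926, 0.1151, 0.2338]
tcp_rot: [-2.102, -2.334, -0.001]
wrist_force: [0.8, -0.2, -0.3]
opening: 0.0653
grasp_force: 0.0
```

Run:
```python
from h import *
np.set_printoptions(precision=4,suppress=True,linewidth=160)
s=arm.state(); print(s['tool_pos'],s['wrist_force'],s['opening'])
c,p,d=snap('wrist','w7')
o0=np.array([.5832,.1887]);t=np.radians(96.0);X=np.array([np.cos(t),np.sin(t)]);Y=np.array([-X[1],X[0]])
def sp(x,y,z): return proj(c,np.r_[o0+x*X+y*Y,.1368+z])[0]
q=cv2.resize(p[0:240,150:350],None,fx=3,fy=2.5,interpolation=cv2.INTER_CUBIC)
q=cv2.resize(p[0:200,160:330],None,fx=3,fy=3,interpolation=cv2.INTER_CUBIC)
cv2.imwrite('pics/w7c.png',cv2.convertScaleAbs(q,alpha=1.2,beta=15)); print(q.shape)
for n,a in dict(end=(.064,0,.006),sf=(.03,-.029,.006),sr=(-.053,-.029,.006),fl=(.06,.025,.004),fr=(.06,-.025,.004),bl=(-.06,.025,.004),br=(-.06,-.025,.004)).items():
    u=sp(*a); print(n,(u-[160,0])*3)
```

```text
[0.5926 0.1151 0.2338] [ 0.7815 -0.1838 -0.3148] 0.06529420692794327
(600, 510, 3)
end [262.1023  28.7354]
sf [372.3136 168.4688]
sr [364.946 479.811]
fl [165.5602  47.6295]
fr [358.7199  47.6205]
bl [174.8719 502.748 ]
br [349.6923 502.8081]
```

View pics/w7c.png

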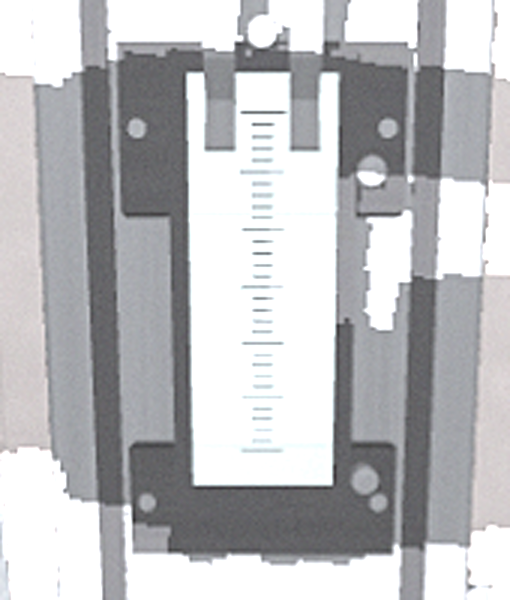

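The scale lies between the pins, with the side pins at (371,170) and (364,480) against its edge and the end pin at (262,31). Both clips reach over the rail onto the glass. One numeric check of the glass outline, then hand-in.

Run:
```python
from fit import *
np.set_printoptions(precision=4,suppress=True,linewidth=160)
c,p,d=load('w7')
g=lambda U,V,z: atz(c,160+(U+.5)/3-.5,(V+.5)/3-.5,z)[:2]
W=[g(187,71,.1378),g(339,71,.1378),g(333,486,.1378),g(192,486,.1378)]
L=[(.055,.02),(.055,-.02),(-.055,-.02),(-.055,.02)]
o,th,r,s=rigid(L,W); print('scale',o,np.degrees(th),s)
o2,t2,r2,s2=rigid([(.064,0),(.03,-.029),(-.053,-.029)],[g(262,31,.1428),g(371,170,.1428),g(364,480,.1428)]); print('seat',o2,np.degrees(t2),s2)
e=(o-o2); X=np.array([np.cos(t2),np.sin(t2)]); print('err mm',e@X*1000, e@np.array([-X[1],X[0]])*1000)
```

```text
scale [0.5831 0.1886] 95.91625878946084 1.0053399636892542
seat [0.5827 0.1886] 95.95446987787031 0.9950639446733778
err mm -0.0440489246364608 -0.35311294261607423
```

```bash
python3 -c "
from rig import job
print(job.sign_off())"
```

```text
the job is handed in; nothing more can be done
None
```

The scale is loaded on the carriage, pressed home with about 11 N over the drag, and held by both clips within about 0.4 mm of the seat by camera; I handed the job in at about 22.6 s. My first grasp closed on nothing, without contact, because the fingertips sit about 27 mm short of the reported TCP; I allowed for that from then on.

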